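Open the tag holder and draw its spindle to release the spent roll

TASK

The roll in the tag holder is nearly used up: flip the holder's hinged cover back past upright, then draw the spindle straight out by its knob until the old roll drops free into the holder, with the spindle's end well clear of the roll's space but still well inside the guide sleeve. Keep hold of the spindle there and finish still gripping it, so that I can swap the rolls. Do not drag the holder off its spot or pull the spindle right out of its sleeve, and leave the other things on the counter alone.

Things in the scene. Friction and masses are not known exactly. Their poses are not given: they have to be found in the camera images.
- tag_holder: grey metal tag-roll holder, loose, about 1.6 kg: base 104 (x) x 76 (y) x 6 mm, two cheeks 90 mm long, 82 mm high. Origin: on the counter under the middle of the roll's space; x from the front (tear edge, cover tab) to the hinge at the back, y along the spindle towards the knob. Roll's space: y -18 to 18 mm, with rails on its floor; far bore y -30 to -18; guide bore (cheek and sleeve) y 18 to 58
- cover (a joint): angle of the flat cover (93 x 62 x 4 mm, lying on the cheeks, its underside 83 mm up) about its hinge at the back, rad: 0 closed and level, 1.57 upright, stops at 2.1 leaning back. Stiff hinge (about 0.06 N m): the cover stays where it is left
- cover_tab (a point): centre of the thumb tab that juts forwards from the cover's free edge: 26 mm wide (holder y), 7 mm thick, 26 mm long, its centre 13 mm from that edge; clear space below it down to the counter. Pinched across its 26 mm width it can pivot between the fingers as the cover swings
- cover_hinge (a point): point on the hinge axis (which runs along holder y), 106 mm behind the tab's centre and 84.5 mm above the counter
- spindle: loose spindle (0.11 kg): steel rod 12 mm in diameter, 88 mm long, with a black ribbed knob 24 mm in diameter, 40 mm long. Origin: on the axis where rod meets knob; y points along the axis from rod to knob. At the start the knob is within 6 mm of the sleeve's mouth and the rod goes through guide bore, roll and far bore
- spindle_knob (a point): middle of the knob, on the axis (20 mm from the knob's inner face), the place to grip; about 50 mm above the counter
- spindle_tip (a point): far end of the rod, on the axis, 108 mm from spindle_knob; about y -28 mm in the holder's frame when home, so it leaves the roll's space after some 46 mm of pull and would leave the sleeve after some 86 mm
- old_roll: nearly spent roll of tags hanging on the spindle between the cheeks: 50 mm in diameter, 28 mm wide, hole 25 mm. Origin at its centre, y along its axis; the centre is about 43 mm above the counter while it hangs and about 33 mm once it lies on the rails
- sleeve_mouth (a point): middle of the outer end of the guide sleeve (steel tube, 26 mm outside), at holder x 0, y 58, z 50 mm; all bores are 13 mm wide and lie on this axis, along holder y
- new_roll: full pink tag roll lying flat on the counter on the holder's -y side, 67 mm in diameter, 28 mm high, origin under its centre; bystander
- ticket_pad: pad of job tickets lying on the counter, 140 x 100 x 12 mm, origin under its centre; bystander
- pen_1: ball pen lying on the counter, 139 mm long, 9 mm thick; bystander
- marker: garment marker lying on the counter, 139 mm long, 18 mm thick; bystander
- thread_spool_1: spool of thread standing behind the holder, 29 mm across, 46 mm high; bystander

How it is judged:
By the outcome, as a careful person would: the job done as asked, in the order asked, and still so for the second after the job is handed in, while the arm keeps its last pose, push and grip.
It also fails if it takes over 48 s, if anything falls off the work surface, if the arm or the gripper's body presses on something with over 40 N, if the wrist force passes 120 N, or if a joint passes its speed limit or range.

ROBOT

A 6-joint arm with a two-finger parallel gripper is mounted at the origin on the work surface; the furniture and walls round the work are solid. World frame = base frame: x ahead of the robot, y to its left, z up, the work surface at z = 0. Lengths are in m, angles in rad, forces in N, time in s.
With the tool pointing down it reaches from about 0.225 to 0.725 m from the base axis. Payload 3.1 kg.
Tool frame: the origin (TCP) lies at the very end of the fingers, on their centre line; the grasp point (between the pads) lies r.grasp_offset behind it (r.grasp_offset is the distance from the TCP to the grasp point, in m); z points along the fingers, y is the line along which they close (so a half turn about z gives the same grasp; the last joint's range is limited). The gripper opens to 85 mm and grips with 20 to 120 N. Pads are 22 mm wide; open, the fingers measure 114 mm over their backs; the gripper's body (76 mm by 85 mm) begins 54 mm behind the grasp point. The pads swing forward as they close: fully open they stand 13 mm farther back than shut.
Start: joints at [1.099, 0.048, 0.099, 1.622, 0, 1.443], TCP at [0.177, 0.494, 0.231] pointing down, gripper open.
Joint ranges: [-2.91, 2.91], [-0.99, 1.94], [-1.21, 1.42], [-2.12, 2.29], [-1.49, 1.47], [-3.14, 3.14]. Speed limits (rad/s): [2.79, 2.79, 3.14, 3.14, 3.14, 3.14].

INTERFACE

Orientations are given as a unit quaternion [x, y, z, w].
In Python, from station import r, optics gives the robot as it stands. The module is installed in compiled form; this text tells all that it offers.
- The arm moves only by the shell command python3 -m crank FILE [FORCE], which reads ROWS from the file FILE. ROWS is a JSON list of rows, 1 to 8 of them, each an object with the fields turn_vec (a list: a rotation vector rx, ry, rz in a scale on which 1.0 is 4 rad), xyz (a list: dx, dy, dz in shares of the most that a row can go, 1 being 62.5 mm), aperture (the finger opening in m); a field left out counts as zero (the opening has to be given); each row shifts and turns the commanded pose from where the row before left it, along the tool's axes as they then stand; what a row does not reach is not made up. A row lasts 1/8 s, in which the tool goes at most 0.0625 m and 0.188 rad, less where a joint would pass 70% of its speed; a pose out of reach is approached as far as the arm can. The fingers move at their own pace and stop on an object; FORCE is the grip in N (left out, the last holds). Time passes only in rows, so rows that do not move let the fingers close. It prints the time, the measured TCP pose, the force, the opening and the grip force at its end. A shift or turn number past 1, either way, is cut back to 1. Input that does not fit is refused with a message, and nothing moves.
- r.observe(): the state, without advancing time (a new reading comes with each control period).
- optics.snapshot(name): name is "scene" or "top" or "wrist"; returns a dict with "img" (400x640x3 uint8, red, green, blue), "mtx" (3x3 intrinsics, pixels), "dist_coeffs" ([k1, k2, p1, p2, k3] as OpenCV has them; the pictures are not rectified), "R" (3x3) and "t" (3): a world point X has camera coordinates R X + t; the wrist camera has in their place "T_tool_cam" (4x4, takes a point from camera to tool coordinates, whose origin is the TCP and whose axes are the flange's). Camera axes: x right, y down, z forward; pixel columns grow to the right and rows downward; lengths in m; the calibration is good to about 2 mm. A picture is of the moment at which its call begins: read the wrist's pose just before it. There is no depth.
- r.finish_job(): hands the job in; it is judged then, once.
The state is a dict: "clock": time; "qpos": joint angles; "qd": joint speeds; "tau": joint torques, N m; "tool_pos": TCP position; "tcp_rot": TCP orientation; "wrist_force": force on the tool from outside, world axes, zero at the start; "ft_torque": the same for the moment, N m; "grip_width": finger opening in m; "gripper_force": force on a finger pad.
Only numpy, scipy, OpenCV 4.12 (cv2) and the standard library are available. Lean on these libraries where they do the work, as an engineer would, in place of code of your own. Each camera call takes 0.05 s, during which the arm holds its last target. There are 200 camera calls.

## Working session

There is one attempt and no reset: what is moved stays moved. The work goes in short steps, Python scripts to look and compute and a shell command to move; the robot and the scene stay as the last step left them, time stands still between calls to the robot, and variables do not carry over. Pictures are saved under pics/ and viewed, at most 10 in all, crops included, and the job is handed in when it is done.

```bash
mkdir -p pics; python3 - <<'E'
from station import r, optics
import cv2,numpy as np
print(r.observe(), r.grasp_offset)
a=[]
for n in ("scene","top"):
    s=optics.snapshot(n); np.savez(n+'.npz',**s); cv2.imwrite(f'pics/{n}0.png',s['img'][:,:,::-1])
    print(n,s['mtx'],s['dist_coeffs'],s['R'],s['t'])
E
```

```text
{'clock': 0.0, 'qpos': array([1.09918938e+00, 4.87576115e-02, 9.75843361e-02, 1.62197905e+00,
       1.59789431e-05, 1.44300424e+00]), 'qd': array([ 0.00020955,  0.00219844, -0.00010537, -0.0011922 ,  0.00086647,
        0.00094517]), 'tau': array([-4.70276814e-05, -3.38778591e+01,  3.20015931e+01,  2.01118528e-02,
       -2.19658949e-05, -3.39794923e-06]), 'tool_pos': array([0.17669361, 0.49373008, 0.23010681]), 'tcp_rot': array([ 1.71061865e-01,  9.85259585e-01, -1.12313025e-03, -3.55417363e-04]), 'wrist_force': array([-0.16719098, -0.19007839, -0.47911824]), 'ft_torque': array([-0.00764833, -0.00753393,  0.04524021]), 'gripper_force': 0.0, 'grip_width': 0.0850467975061636} 0.0187
scene [[384.16809426   0.         326.75673338]
 [  0.         384.16809426 187.96651388]
 [  0.           0.           1.        ]] [-0.00551664  0.          0.          0.          0.        ] [[-0.4428078  -0.89661432  0.00200267]
 [-0.38339755  0.18732719 -0.90438645]
 [ 0.81051069 -0.40123719 -0.42670967]] [0.28909575 0.26770782 0.48824282]
top [[414.48463497   0.         318.2442231 ]
 [  0.         414.48463497 198.62617434]
 [  0.           0.           1.        ]] [-0.05600851  0.          0.          0.          0.        ] [[-0.00156936 -0.9991399   0.04143656]
 [-0.99350242 -0.00315767 -0.11376715]
 [ 0.11380014 -0.04134586 -0.99264296]] [0.04712022 0.51275122 0.89207517]
```

View pics/scene0.png

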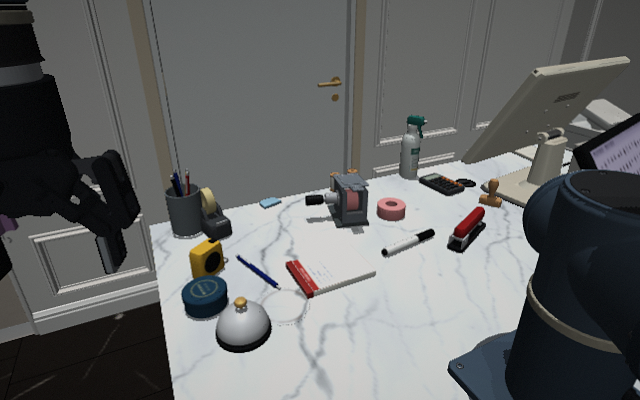

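View pics/top0.png

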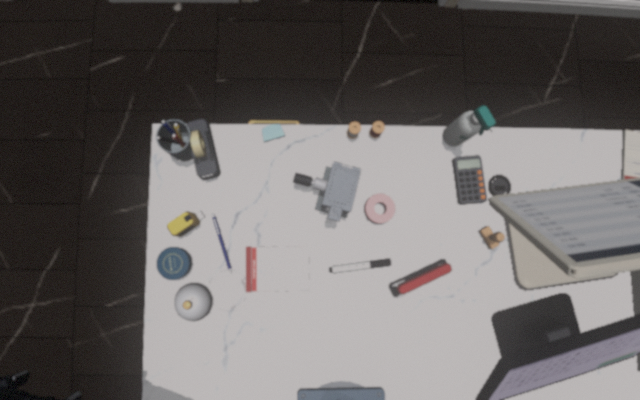

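The scene view shows the holder at (350,200), with its knob at left (315,200) and tab towards the camera. In the top view the cover is at (341,187), the tab at (335,213), the knob at (303,180), and the new roll at (380,208). I'll enlarge both.

```bash
cat > h.py <<'E'
import numpy as np, cv2
from scipy.spatial.transform import Rotation as Ro
def ray(s,uv):
    p=cv2.undistortPoints(np.array([[uv]],float),s['mtx'],s['dist_coeffs'])[0,0]
    d=s['R'].T@np.array([*p,1]); return -s['R'].T@s['t'], d
def atz(s,uv,z):
    c,d=ray(s,uv); return c+d*(z-c[2])/d[2]
def proj(s,X):
    return cv2.projectPoints(np.atleast_2d(np.array(X,float)),cv2.Rodrigues(s['R'])[0],s['t'],s['mtx'],s['dist_coeffs'])[0][:,0]
def wrist(name=None):
    from station import r,optics
    o=r.observe(); s=dict(optics.snapshot('wrist'))
    T=np.eye(4);T[:3,:3]=Ro.from_quat(o['tcp_rot']).as_matrix();T[:3,3]=o['tool_pos']
    C=np.linalg.inv(T@s['T_tool_cam']); s['R']=C[:3,:3];s['t']=C[:3,3]
    if name: cv2.imwrite(name,s['img'][:,:,::-1])
    return s
E
python3 - <<'E'
import numpy as np,cv2
t=np.load('top.npz')['img'];s=np.load('scene.npz')['img']
a=cv2.resize(t[145:235,285:405],None,fx=6.5,fy=6.5,interpolation=2)[:,:780]
cv2.imwrite('pics/topc.png',a[:,:,::-1])
E
```

```text
(no output)
```

View pics/topc.png

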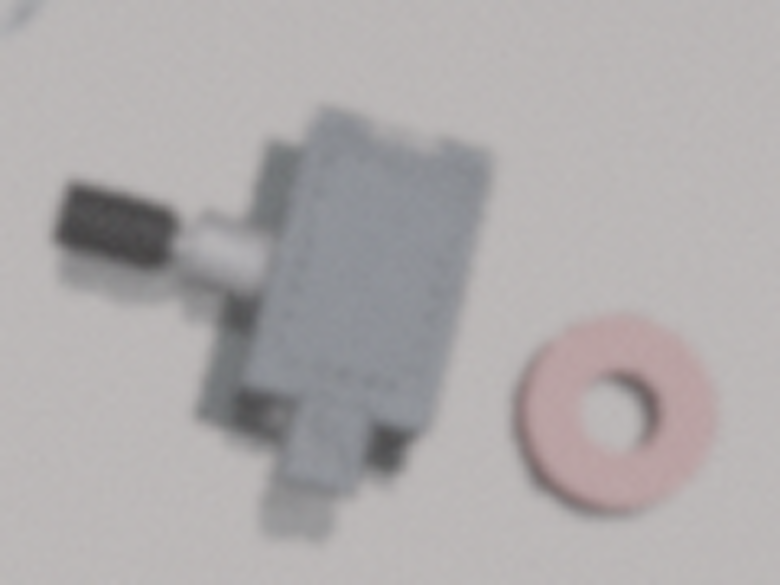

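In the crop, the cover corners are at (318,105), (492,152), (428,432) and (245,392). The tab's free end runs (280,482)–(352,497), and the knob axis from (62,210) to (176,240).

```bash
python3 - <<'E'
from h import *
s=dict(np.load('top.npz'))
f=lambda p,z: atz(s,(p[0]/6.5+285-.4,p[1]/6.5+145-.4),z)
C=[f(p,.087) for p in [(318,105),(492,152),(428,432),(245,392)]]
for c in C: print(c)
print('sides',[np.linalg.norm(C[i]-C[(i+1)%4]) for i in range(4)])
te=[f(p,.087) for p in [(280,482),(352,497)]]; print('tabend',te,np.linalg.norm(te[0]-te[1]))
k=[f(p,.05) for p in [(60,212),(175,242)]]; print('knob',k,np.linalg.norm(k[0]-k[1]))
m=(C[0]+C[1])/2-(C[2]+C[3])/2; print('x yaw',np.arctan2(m[1],m[0]),[np.arctan2(*(d[1::-1])) for d in (C[0]-C[3],C[1]-C[2],C[0]-C[1],C[3]-C[2],k[0]-k[1],te[0]-te[1])])
print('roll',f((617,411),.028))
print('base front corner L', f((203,415),.006))
E
```

```text
[0.58630017 0.01766971 0.087     ]
[ 0.57123289 -0.03877738  0.087     ]
[ 0.48018347 -0.01696616  0.087     ]
[0.4928899  0.04158722 0.087     ]
sides [np.float64(0.05842342988941446), np.float64(0.09362544953376549), np.float64(0.05991619824949825), np.float64(0.09642368117491186)]
tabend [array([0.46413642, 0.03051039, 0.087     ]), array([0.45937567, 0.00755808, 0.087     ])] 0.023440847308903032
knob [array([0.55695192, 0.10153006, 0.05      ]), array([0.54697527, 0.0630173 , 0.05      ])] 0.03978399388974985
x yaw -0.24300719043777327 [np.float64(-0.25066265274703453), np.float64(-0.23512292074324537), np.float64(1.309950387630861), np.float64(1.3571037805255017), np.float64(1.3173204104772793), np.float64(1.3662770370871802)]
roll [ 0.49250211 -0.08935166  0.028     ]
base front corner L [0.49283388 0.05211412 0.006     ]
```

Everything checks out: sides 59/95 mm against 62/93, knob 39.8 against 40. Holder yaw is about -0.245, tab centre about (0.475, 0.015) and knob about (0.552, 0.082). Moving above the tab.

Careful with the scale: shifts go in shares of 62.5 mm and turns go in shares of 4 rad. That gives: -0.044 m is -0.704, -0.035 m is -0.56.

```bash
echo '[{"xyz":[-0.704,-0.56,0],"aperture":0.085},{"xyz":[-0.704,-0.56,0],"aperture":0.085},{"xyz":[-0.704,-0.56,0],"aperture":0.085},{"xyz":[-0.704,-0.56,0],"aperture":0.085},{"xyz":[-0.704,-0.56,0],"aperture":0.085},{"xyz":[-0.704,-0.56,0],"aperture":0.085},{"xyz":[-0.704,-0.56,0],"aperture":0.085},{"xyz":[-0.704,-0.56,0],"aperture":0.085}]' > m.json && python3 -m crank m.json 20 | tail -3
echo '[{"xyz":[-0.704,-0.56,0],"aperture":0.085},{"xyz":[-0.704,-0.56,0],"aperture":0.085},{"turn_vec":[0,0,-0.025],"aperture":0.085},{"aperture":0.085},{"aperture":0.085}]' > m.json && python3 -m crank m.json
python3 -c "
from h import *
s=wrist('pics/w1.png'); np.savez('w1.npz',**s)
print(proj(s,[[.475,.015,.087],[.552,.082,.05],[.5775,-.01,.087]]))"
```

```text
wrist_force: [1.3, 0.5, 0.7]
grip_width: 0.0848
gripper_force: 0.0
clock: 1.72
tool_pos: [0.4729, 0.0169, 0.2311]
tcp_rot: [0.122, 0.993, 0.0, -0.0]
wrist_force: [0.0, 0.2, 0.7]
grip_width: 0.085
gripper_force: 0.0
[[315.99353451 182.26040751]
 [392.08748924 224.51899585]
 [316.74725095 280.49412734]]
```

View pics/w1.png

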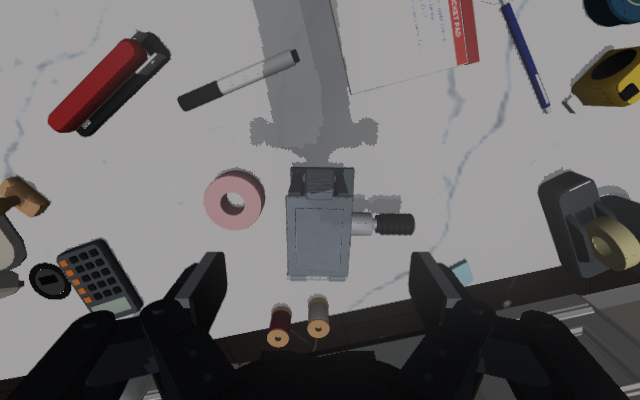

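The wrist view shows the tab at about (320,183), the cover spanning columns 287–353 and rows 196–280, and the knob at (395,224). An enlarged crop will give me the final numbers.

```bash
python3 -c "
import numpy as np,cv2
a=np.load('w1.npz')['img'][160:285,275:425]
cv2.imwrite('pics/w1c.png',cv2.resize(a,None,fx=4.8,fy=4.8,interpolation=2)[:,:,::-1])"
```

```text
(no output)
```

View pics/w1c.png

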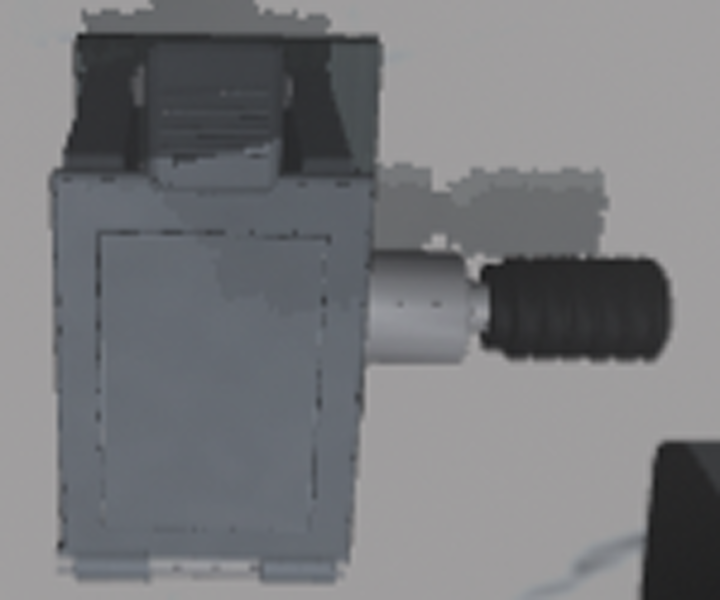

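In the crop, the tab spans (145–285, 42–182), the cover front corners are (52,172) and (378,176), and the rear ones (62,555) and (348,560). The knob axis runs (482,307)–(670,309), and the sleeve mouth is at (467,307).

```bash
python3 - <<'E'
from h import *
s=dict(np.load('w1.npz'))
f=lambda p,z: atz(s,(p[0]/4.8+275-.4,p[1]/4.8+160-.4),z)
P=dict(fl=((52,172),.087),fr=((378,176),.087),bl=((62,555),.087),br=((348,560),.087),te1=((145,42),.088),te2=((285,44),.088),ki=((482,307),.05),ko=((670,309),.05),m=((467,307),.05),sl=((370,306),.05))
Q={k:f(*v) for k,v in P.items()}
for k,v in Q.items(): print(k,v.round(4))
d=lambda a,b:(np.linalg.norm(Q[a]-Q[b]).round(4), np.arctan2(*(Q[b]-Q[a])[1::-1]).round(4))
for a,b in [('fl','fr'),('bl','br'),('fl','bl'),('fr','br'),('te1','te2'),('ki','ko'),('sl','ko')]: print(a,b,d(a,b))
E
```

```text
fl [ 0.4805 -0.0162  0.087 ]
fr [0.4969 0.046  0.087 ]
bl [ 0.5641 -0.0377  0.087 ]
br [0.5803 0.0216 0.087 ]
te1 [0.4594 0.0083 0.088 ]
te2 [0.4663 0.0343 0.088 ]
ki [0.5463 0.0639 0.05  ]
ko [0.5573 0.1058 0.05  ]
m [0.5454 0.0606 0.05  ]
sl [0.5398 0.039  0.05  ]
fl fr (np.float64(0.0644), np.float64(1.3126))
bl br (np.float64(0.0615), np.float64(1.3055))
fl bl (np.float64(0.0863), np.float64(-0.2512))
fr br (np.float64(0.0868), np.float64(-0.285))
te1 te2 (np.float64(0.0268), np.float64(1.3109))
ki ko (np.float64(0.0433), np.float64(1.3128))
sl ko (np.float64(0.0691), np.float64(1.3137))
```

Tab centre is (0.4752, 0.0175), already under the TCP within 1–2 mm, and the y axis angle is 1.313. Descending and pinching the tab.

Scaled: 0.039 m is 0.624, 0.001 m is 0.016, 0.013 rad / 4 = 0.0033.

```bash
echo '[{"turn_vec":[0,0,0.0033],"xyz":[-0.008,0.016,0.624],"aperture":0.06},{"xyz":[0,0,0.624],"aperture":0.05},{"xyz":[0,0,0.624],"aperture":0.05},{"xyz":[0,0,0.624],"aperture":0.05},{"aperture":0.05}]' > m.json && python3 -m crank m.json 25
echo '[{"aperture":0.02},{"aperture":0.02},{"aperture":0.02},{"aperture":0.02}]' > m.json && python3 -m crank m.json 25
python3 -c "
from h import *
s=wrist('pics/w2.png')"
```

```text
clock: 2.4
tool_pos: [0.4702, 0.0184, 0.0717]
tcp_rot: [0.128, 0.992, -0.0, -0.004]
wrist_force: [0.3, -0.5, 0.1]
grip_width: 0.0499
gripper_force: 0.0
clock: 2.9
tool_pos: [0.4728, 0.0179, 0.077]
tcp_rot: [0.128, 0.992, 0.0, -0.001]
wrist_force: [-5.0, 1.5, -1.0]
grip_width: 0.0252
gripper_force: 29.7
```

View pics/w2.png

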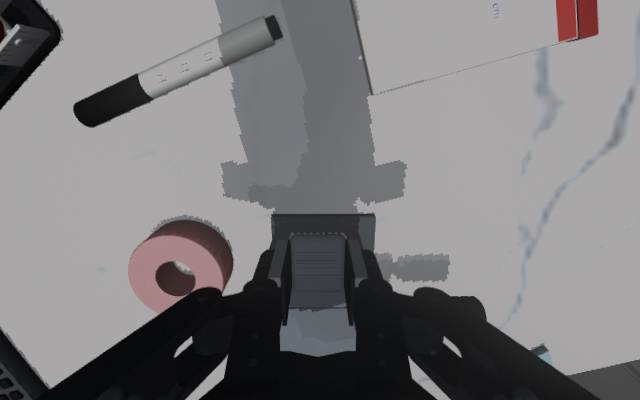

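The pads hold the tab (320,265) squarely at 25 mm width, 30 N. Now the arc with R = 108 mm, in 0.1 rad rows.

Scaled: -0.0108 m is -0.1728, -0.0107 m is -0.1712.

```bash
echo '[{"xyz":[-0.008,0,-0.1728],"aperture":0.02},{"xyz":[-0.0256,0,-0.1712],"aperture":0.02},{"xyz":[-0.0512,0,-0.1648],"aperture":0.02},{"xyz":[-0.0512,0,-0.1648],"aperture":0.02},{"xyz":[-0.0832,0,-0.152],"aperture":0.02},{"xyz":[-0.0832,0,-0.152],"aperture":0.02},{"xyz":[-0.1104,0,-0.1312],"aperture":0.02},{"xyz":[-0.1104,0,-0.1312],"aperture":0.02}]' > m.json && python3 -m crank m.json 25
echo '[{"xyz":[-0.136,0,-0.1072],"aperture":0.02},{"xyz":[-0.136,0,-0.1072],"aperture":0.02},{"xyz":[-0.1536,0,-0.0784],"aperture":0.02},{"xyz":[-0.1536,0,-0.0784],"aperture":0.02}]' > m.json && python3 -m crank m.json
```

```text
clock: 3.95
tool_pos: [0.5073, 0.0089, 0.1538]
tcp_rot: [0.128, 0.992, 0.0, 0.001]
wrist_force: [0.0, 0.3, -6.0]
grip_width: 0.0252
gripper_force: 33.3
clock: 4.45
tool_pos: [0.541, -0.0005, 0.1752]
tcp_rot: [0.128, 0.992, -0.0, -0.001]
wrist_force: [-0.3, 1.1, -10.6]
grip_width: 0.0252
gripper_force: 30.0
```

Scaled: -0.0107 m is -0.1712, -0.0103 m is -0.1648.

```bash
echo '[{"xyz":[-0.1648,0,-0.0192],"aperture":0.02},{"xyz":[-0.1648,0,-0.0192],"aperture":0.02},{"xyz":[-0.1712,0,-0.0032],"aperture":0.02},{"xyz":[-0.1712,0,0],"aperture":0.02},{"xyz":[-0.1712,0,0.0224],"aperture":0.02},{"xyz":[-0.1712,0,0.0256],"aperture":0.02},{"xyz":[-0.16,0,0.0448],"aperture":0.02},{"aperture":0.02}]' > m.json && python3 -m crank m.json
python3 -c "
from h import *
s=wrist('pics/w3.png')"
```

```text
clock: 5.45
tool_pos: [0.6139, -0.0199, 0.1733]
tcp_rot: [0.128, 0.992, -0.0, 0.002]
wrist_force: [0.8, -1.2, 5.4]
grip_width: 0.0244
gripper_force: 28.6
```

View pics/w3.png

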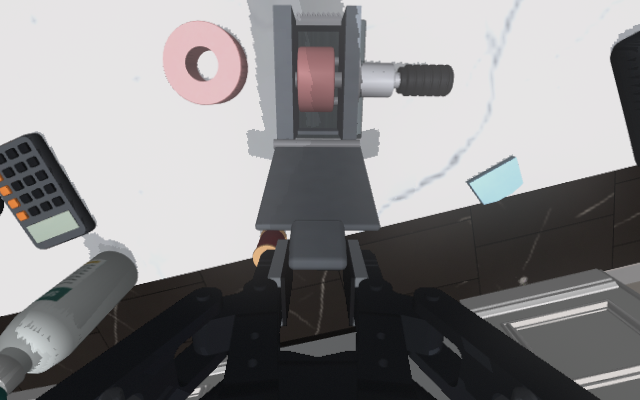

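The cover leans back past upright at about 1.93 rad, underside visible, and the roll shows at (317,78). I'll release it, retreat upwards, move over the knob and turn a quarter.

Scaled: -0.04 m is -0.64, -0.03 m is -0.48.

```bash
echo '[{"aperture":0.05},{"aperture":0.05},{"xyz":[0,0,-0.32],"aperture":0.05},{"xyz":[0,0,-0.64],"aperture":0.05},{"xyz":[0,0,-0.48],"aperture":0.06},{"xyz":[0.464,0.4528,0],"aperture":0.06},{"xyz":[0.464,0.4528,0],"aperture":0.06},{"xyz":[0.464,0.4528,0],"aperture":0.06}]' > m.json && python3 -m crank m.json
echo '[{"turn_vec":[0,0,0.0436],"aperture":0.06},{"turn_vec":[0,0,0.0436],"aperture":0.06},{"turn_vec":[0,0,0.0436],"aperture":0.06},{"turn_vec":[0,0,0.0436],"aperture":0.06},{"turn_vec":[0,0,0.0436],"aperture":0.06},{"turn_vec":[0,0,0.0436],"aperture":0.06},{"turn_vec":[0,0,0.0436],"aperture":0.06},{"turn_vec":[0,0,0.0436],"aperture":0.06}]' > m.json && python3 -m crank m.json | head -3
echo '[{"turn_vec":[0,0,0.0436],"aperture":0.06},{"aperture":0.06},{"aperture":0.06}]' > m.json && python3 -m crank m.json
python3 -c "
from h import *
s=wrist('pics/w4.png');np.savez('w4.npz',**s);print(proj(s,[.552,.083,.05]))"
```

```text
clock: 6.5
tool_pos: [0.5482, 0.0865, 0.2622]
tcp_rot: [0.128, 0.992, 0.0, -0.0]
wrist_force: [-0.2, 0.0, -0.2]
grip_width: 0.0596
gripper_force: 0.0
clock: 7.5
tool_pos: [0.5487, 0.0857, 0.2621]
tcp_rot: [0.737, 0.676, -0.0, -0.0]
clock: 7.88
tool_pos: [0.5489, 0.0855, 0.2624]
tcp_rot: [0.791, 0.612, -0.0, -0.0]
wrist_force: [0.6, -0.8, -0.0]
grip_width: 0.0598
gripper_force: 0.0
[[320.20759711 166.20463469]]
```

View pics/w4.png

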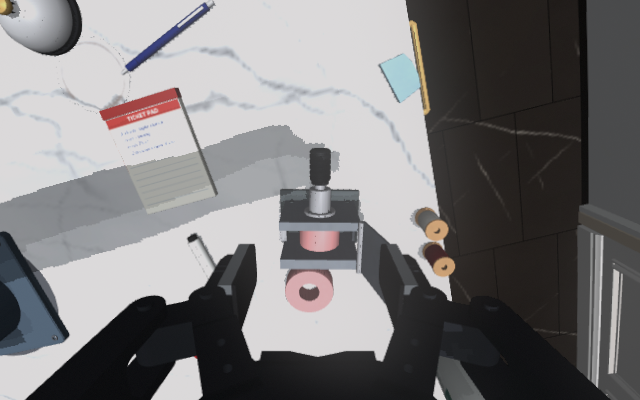

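The knob spans columns 309–331 and rows 148–186, centre (320,167), matching the prediction (320,166). The spindle axis is vertical in the image. I'll fit the axis with an enlarged local edge measurement.

```bash
python3 - <<'E'
from h import *
s=dict(np.load('w4.npz')); g=s['img'].astype(float).mean(2)
for v in range(150,214,4):
    row=g[v,300:345]; d=np.abs(np.diff(row)); l=d[:20].argmax()+300.5; rr=d[20:].argmax()+320.5
    print(v,l,rr,(l+rr)/2, atz(s,((l+rr)/2,v),.05)[:2].round(4))
E
```

```text
150 309.5 330.5 320.0 [0.5564 0.101 ]
154 309.5 330.5 320.0 [0.5553 0.0967]
158 309.5 330.5 320.0 [0.5541 0.0922]
162 309.5 330.5 320.0 [0.553  0.0878]
166 309.5 330.5 320.0 [0.5518 0.0833]
170 309.5 329.5 319.5 [0.5501 0.0789]
174 309.5 330.5 320.0 [0.5495 0.0742]
178 309.5 330.5 320.0 [0.5483 0.0696]
182 310.5 328.5 319.5 [0.5466 0.0651]
186 305.5 325.5 315.5 [0.5408 0.0616]
190 305.5 330.5 318.0 [0.5424 0.0562]
194 309.5 329.5 319.5 [0.5429 0.051 ]
198 309.5 329.5 319.5 [0.5417 0.0463]
202 309.5 329.5 319.5 [0.5404 0.0414]
206 309.5 329.5 319.5 [0.5392 0.0366]
210 310.5 327.5 319.0 [0.5373 0.0318]
```

Scaled: 0.05 m is 0.8, 0.0031 m is 0.0496, 0.006 rad / 4 = 0.0015.

```bash
echo '[{"turn_vec":[0,0,0.0015],"xyz":[0.0048,0.0496,0.64],"aperture":0.06},{"xyz":[0,0,0.8],"aperture":0.06},{"xyz":[0,0,0.8],"aperture":0.06},{"xyz":[0,0,0.8],"aperture":0.06},{"xyz":[0,0,0.48],"aperture":0.06},{"xyz":[0,0,0.16],"aperture":0.06},{"aperture":0.06}]' > m.json && python3 -m crank m.json 40
echo '[{"aperture":0.015},{"aperture":0.015},{"aperture":0.015},{"aperture":0.015},{"aperture":0.015}]' > m.json && python3 -m crank m.json 40
```

```text
clock: 8.8
tool_pos: [0.552, 0.0849, 0.0328]
tcp_rot: [0.793, 0.609, -0.0, -0.0]
wrist_force: [-0.9, -0.2, 1.2]
grip_width: 0.0597
gripper_force: 0.0
clock: 9.43
tool_pos: [0.5529, 0.0852, 0.0345]
tcp_rot: [0.794, 0.609, 0.001, 0.0]
wrist_force: [-1.7, 0.9, 5.8]
grip_width: 0.0227
gripper_force: 39.1
```

Scaled: 0.005 m is 0.08.

```bash
echo '[{"xyz":[0.08,0,0],"aperture":0.015},{"xyz":[0.08,0,0],"aperture":0.015},{"xyz":[0.08,0,0],"aperture":0.015},{"xyz":[0.08,0,0],"aperture":0.015}]' > m.json && python3 -m crank m.json 50
```

```text
clock: 9.93
tool_pos: [0.5579, 0.1037, 0.0334]
tcp_rot: [0.794, 0.608, 0.0, 0.001]
wrist_force: [-0.8, -4.0, 4.7]
grip_width: 0.0225
gripper_force: 48.7
```

Scaled: 0.005 m is 0.08.

```bash
python3 -c "
from h import *
s=wrist('pics/w5.png');np.savez('w5.npz',**s)
print(proj(s,[[.492,-.089,.028],[.5225,-.0262,.082],[.5386,.0348,.0]]))"
echo '[{"xyz":[0.08,0,0],"aperture":0.015},{"xyz":[0.08,0,0],"aperture":0.015},{"xyz":[0.08,0,0],"aperture":0.015},{"aperture":0.015}]' > m.json && python3 -m crank m.json
python3 -c "
from h import *
s=wrist('pics/w6.png');np.savez('w6.npz',**s)"
```

```text
[[298.09099363 499.45341538]
 [315.46878158 541.03007439]
 [315.29894664 325.95200711]]
clock: 10.48
tool_pos: [0.5619, 0.1198, 0.033]
tcp_rot: [0.793, 0.609, 0.001, -0.0]
wrist_force: [2.2, 0.9, 4.2]
grip_width: 0.0222
gripper_force: 48.7
```

View pics/w6.png

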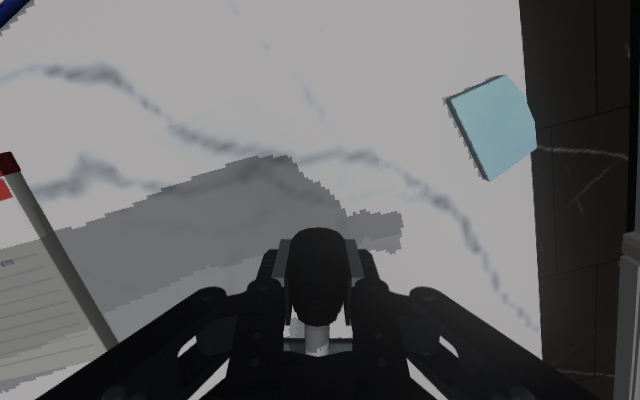

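The knob is out with the bare rod visible at (318,340). The holder is hidden here, so I'll check for drift numerically in the fixed cameras before pulling further.

```bash
cat > drift.py <<'E'
from h import *
from station import optics
import sys
for n,(a,b,c,d) in dict(scene=(203,228,330,372)).items():
    o=np.load(n+'.npz')['img']; s=dict(optics.snapshot(n)); i=s['img']; np.savez(sys.argv[1]+n+'.npz',**s)
    g=lambda x:cv2.Canny(cv2.resize(x,None,fx=8,fy=8,interpolation=2),40,90)
    f=lambda x:cv2.resize(x,None,fx=8,fy=8,interpolation=2)
    m=cv2.matchTemplate(f(i[a-8:b+8,c-8:d+8]),f(o[a:b,c:d]),cv2.TM_CCOEFF_NORMED)
    _,v,_,p=cv2.minMaxLoc(m); print(n,'shift px',(p[0]/8-8,p[1]/8-8),v)
t=dict(np.load('scene.npz')); B=np.array([.532,.003,.02]); print('px per 10mm y',proj(t,[B,B+[.00256,.00967,0]]))
E
python3 drift.py d1; python3 -c "
import numpy as np,cv2
f=lambda n:cv2.resize(np.load(n)['img'][160:240,280:400],None,fx=5,fy=5,interpolation=2)[:,:,::-1]
t=f('scene.npz');cv2.imwrite('pics/s1.png',np.hstack([f('scene.npz')[:,100:480],f('d1scene.npz')[:,100:480]]))"
```

```text
scene shift px (0.125, -0.5) 0.9424252510070801
px per 10mm y [[348.23957294 207.48248059]
 [344.13407769 207.87256843]]
```

No drift (0.1 px; 10 mm would be 4 px). Pulled about 36 mm so far; the knob gap puts the home tip at about y -27, so I want about 65 mm in total.

Scaled: 0.005 m is 0.08, 0.004 m is 0.064.

```bash
echo '[{"xyz":[0.08,0,0],"aperture":0.015},{"xyz":[0.08,0,0],"aperture":0.015},{"xyz":[0.08,0,0],"aperture":0.015},{"xyz":[0.08,0,0],"aperture":0.015},{"xyz":[0.08,0,0],"aperture":0.015},{"xyz":[0.064,0,0],"aperture":0.015},{"aperture":0.015},{"aperture":0.015}]' > m.json && python3 -m crank m.json
python3 drift.py d2; python3 -c "
import numpy as np,cv2
f=lambda n:cv2.resize(np.load(n)['img'][160:235,290:385],None,fx=4.2,fy=4.2,interpolation=2)[:,:,::-1]
cv2.imwrite('pics/s2.png',np.hstack([f('scene.npz'),f('d2scene.npz')]))"
```

```text
clock: 11.58
tool_pos: [0.5689, 0.1477, 0.0329]
tcp_rot: [0.793, 0.609, 0.001, -0.001]
wrist_force: [2.8, 0.5, 1.3]
grip_width: 0.0223
gripper_force: 48.7
scene shift px (0.125, -0.375) 0.9285218715667725
px per 10mm y [[348.23957294 207.48248059]
 [344.13407769 207.87256843]]
```

View pics/s2.png

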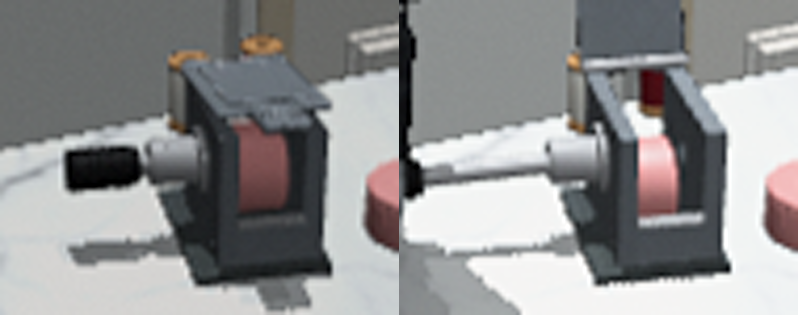

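The cover is up, the roll has dropped (its top moved from row 125 to 137 in the crop, about 9 mm), and the holder is unmoved. I'll verify the exposed rod length: the knob's inner face is at about crop (424,177), the mouth at (549,160).

```bash
python3 -c "
from h import *
s=dict(np.load('d2scene.npz'))
m=np.array([.5459,.0606,.05]);y=np.array([.256,.967,0])
for e in (0,.055,.06,.065,.07,.075):
    p=proj(s,m+e*y)[0]; print(e,(p[0]-290+.4)*4.2+399,(p[1]-160+.4)*4.2)
b=s['img'].astype(int).sum(2)[197:206,286:306]; print(b)
"
```

```text
0 542.5380229469743 163.88416762854717
0.055 442.9824958796864 172.80649521002877
0.06 433.82041023917657 173.62752333063278
0.065 424.63952118282407 174.45022075502493
0.07 415.43978072039334 175.27459168596658
0.075 406.22114074715614 176.10064033587057
[[ 60  53  54  82  47  32 229 609 700 721 728 732 735 738 736 734 730 715
  698 676]
 [ 49  51  43 169 187  75   0 212 372 726 746 744 723 685 672 656 689 666
  657 646]
 [ 51  49  45 217 261 118  40  19   0 530 624 624 564 475 459 462 526 679
  700 679]
 [ 61  62  49 225 266 126  48  39  30 188 331 379 410 402 404 410 405 632
  654 621]
 [ 56  64  48 225 257 113  51  46  34 170 357 426 425 406 390 385 373 431
  443 422]
 [ 62  60  47 185 283 139  38  45  36 155 320 352 344 336 329 315 305 300
  288 266]
 [ 65  63  57 151 309 153  41  34  31  93 242 264 246 237 297 303 379 402
  381 485]
 [ 65  59  50 158 314 146  28  26  19 109 464 502 612 642 660 663 691 697
  689 714]
 [ 60  56  54 158 305 145  24   0   0 125 686 726 742 745 744 744 741 740
  739 737]]
```

The exposed rod is about 66–69 mm, so the tip sits at about y 36–39, mid-sleeve. Handing in while gripping.

```bash
python3 -c "
from station import r
o=r.observe();print(o['wrist_force'],o['gripper_force'],o['clock']);print(r.finish_job())"
```

```text
[3.46662923 0.99154874 1.11010038] 48.74321758747101 11.625
the job is handed in; nothing more can be done
None
```

The job is handed in, at 11.6 s: the cover is back past upright (about 1.9 rad), the spindle is drawn out about 65 mm and still gripped with its tip mid-sleeve, the old roll has dropped, and the holder has not measurably moved.

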